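Refit the cover plate of an open interface box

TASK

Put the loose cover plate back on the open grey interface box, grip bar up and its cut-out corner round the box's round socket: rest it on the ends of the three studs with its far edge just short of the overhanging lip, then slide it in under the lip, feeling for the moment the holes drop over the studs. Leave it lying flat and fully down on the box, let go of it, and leave the screwdriver, the tape and the black drive where they are.

Things in the scene. Friction and masses are not known exactly. Their poses are not given: they have to be found in the camera images.
- box: low grey open instrument box, fixed, circuit board inside; yaw up to 0.3 rad. x: front (robot's side) to lip; y: left; z: up. Origin at desk height under the seated plate's centre. Spans x -70..+75, y -56..+56 mm. The plate lies on rim and bosses at z 32 mm. Studs at (x, y) = (-50, 36), (-50, -36), (40, -32) mm. No sideways guides
- stud (a point): centre of the end of the far stud, at box (40, -32, 39) mm. The three upright steel studs are alike: 10 mm thick, ends chamfered 2 mm, standing 7 mm above the rim (ends at z 39 mm)
- lip (a point): middle of the lip's lower front edge, at box (53, -21, 50) mm. The far wall (inner face x +69, y -56..+14 mm) rises to z 55 mm and carries this lip, underside at z 50 mm. The seated plate reaches 12 mm under it, so lower the plate 14 mm or more nearer the front, then slide it in over the stud ends (6 mm free below the lip); it stops on the wall 4 mm too far
- socket (a point): axis of the round metal socket (20 mm across, 21 mm above the rim) in the far left corner of the box, at rim height, box (54, 35, 32) mm
- plate: loose aluminium cover plate, 130 (x) x 100 (y) x 5 mm, 0.17 to 0.29 kg, flat on the desk, yaw up to 1.2 rad. Origin: centre of the outline, underside; seated it is at box (0, 0, 32) mm with axes as the box's. Three 13 mm holes at the studs' x, y. Corner x > 38, y > 18 mm is cut out
- bar (a point): centre of the top of the plate's solid black grip bar, at plate (-12, 0, 37) mm. The bar is 12 mm thick in x, 60 mm long in y and stands from z 5 to 37 mm on the plate: pinch it across x from above
- notch (a point): point in the plate's cut-out corner, at plate (+54, +35, 0) mm; it comes onto the socket's axis when the plate is seated
- screwdriver: bystander: loose red-handled screwdriver, 150 mm long in y, 17 mm thick, on the desk beyond the work; origin at its middle, on the desk
- tape_roll: bystander: loose roll of tape lying flat, 100 mm across, 25 mm high, at the right edge; origin at its centre, on the desk
- black_drive: bystander: loose flat black portable drive, 83 x 165 x 12 mm, long in y, on the left; origin at its centre, on the desk
Things that resemble listed ones, but are neither listed nor needed, are in the scene too. There is more than one size of the box; the job needs the larger.

How it is judged:
By the outcome, as a careful person would: the job done as asked, in the order asked, and still so for the second after the job is handed in, with the robot touching nothing.
It also fails if it takes over 42 s, if anything falls off the work surface, if the arm or the gripper's body presses on something with over 40 N, if the wrist force passes 120 N, or if a joint passes its speed limit or range.

ROBOT

A 6-joint arm with a two-finger parallel gripper is mounted at the origin on a cart in front of the work surface, level with it; the furniture and walls round the work are solid. World frame = base frame: x ahead of the robot, y to its left, z up, the work surface at z = 0. Lengths are in mm, angles in rad, forces in N, time in s.
With the tool pointing down it reaches from about 350 to 875 mm from the base axis. Payload 4.2 kg.
Tool frame: the origin (TCP) lies midway between the tips of the shut fingers; the grasp point (between the pads) lies 19 mm behind it; z points along the fingers, y is the line along which they close (so a half turn about z gives the same grasp; the last joint's range is limited). The gripper opens to 85 mm and grips with 20 to 120 N. Pads are 22 mm wide; open, the fingers measure 114 mm over their backs; the gripper's body (76 mm by 85 mm) begins 54 mm behind the grasp point. The pads swing forward as they close: fully open they stand 13 mm farther back than shut.
Start: joints at [1.5, 0.385, 0.008, 0, -1.194, -0.259], TCP at [202.376, 591.306, 231.312] pointing down, gripper open.
Joint ranges: [-3.14, 3.14], [-1.21, 2.06], [-1.07, 1.41], [-3.16, 2.05], [-2.99, -0.16], [-3.1, 3.1]. Speed limits (rad/s): [2.79, 2.79, 3.14, 3.14, 3.14, 3.14].

INTERFACE

Orientations are given as a unit quaternion [x, y, z, w].
In Python, from bench import arm gives the robot as it stands.
- The arm moves only by the tool send_rows, never from a script. Its argument "targets" is a list of rows, each an object of numbers: "gripper": the gripper command: -1 is fully open, 1 is shut, values between are in proportion; "x", "y", "z": the shift along the tool's x, y, z in cm; "ax", "ay", "az": the turn, a rotation vector about the tool's x, y, z in degrees. A call has 1 to 5 rows; each row shifts and turns the commanded pose from where the row before left it, along the tool's axes as they then stand; what a row does not reach is not made up. A row lasts 1/12 s, in which the tool goes at most 41.7 mm and 7.16 degrees, less where a joint would pass 70% of its speed; a pose out of reach is approached as far as the arm can. A call is refused whole if a number of a shift passes 4.17 or a number of a turn 7.16, either way. A call with a gripper value outside its range is refused whole. The fingers move at their own pace and stop on an object; the grip force is fixed at half the most. Time passes only in rows, so rows that do not move let the fingers close. It gives the time, the measured TCP pose, the force, the opening and the grip force at its end, in the units of the state.
- arm.read_state(): the state, without advancing time (a new reading comes with each control period).
- arm.get_image(name): name is "scene" or "side" or "wrist"; returns (picture, depth): 420x560x3 uint8, red, green, blue; 420x560 float32, mm along the optical axis (not along the pixel's ray), 0 where there is no reading.
- arm.camera_model(name): a dict with "fx", "fy", "cx", "cy" (pixels), "cam_to_world" (4x4, takes a point from camera to world coordinates). Camera axes: x right, y down, z forward; pixel columns grow to the right and rows downward; lengths in mm; the calibration is good to about 2 mm. A picture is of the moment at which its call begins: read the wrist's pose just before it. camera_model takes no time and is no camera call; for the wrist camera it gives the pose at the moment of the call.
- arm.job_done(): hands the job in; it is judged then, once.
Trained networks look in the newest picture that a camera, given by its name, has taken for a name from the list of things; names that differ only in an ending like _2 or _b are one class to them, and where a whole thing is asked for, a point or a joint stands for the part that bears it (a point fixed in the world has none). Each returns a list of dicts, best first, with "score" (0 to 1); they miss things now and then, are a little off and sometimes report something else, mostly with a low value. They report only what shows in the picture. A call takes as long as a camera call. They do not tell look-alikes from the thing itself.
- arm.boxes_of(camera, thing): "rect" ([left, top, width, height] in pixels, round what is visible of it).
The state is a dict: "clock": time; "joints": joint angles; "joint_vel": joint speeds; "joint_efforts": joint torques, N m; "position": TCP position; "ee_rot": TCP orientation; "contact_force": force on the tool from outside, world axes, zero at the start; "wrist_torque": the same for the moment, N m; "gripper_width": finger opening in mm; "grasp_force": force on a finger pad.
Only numpy, scipy, OpenCV 4.12 (cv2) and the standard library are available. Lean on these libraries where they do the work, as an engineer would, in place of code of your own. Each camera call takes 0.05 s, during which the arm holds its last target. There are 200 camera calls.

## Working session

There is one attempt and no reset: what is moved stays moved. The work goes in short steps, Python scripts to look and compute and a tool call to move; the robot and the scene stay as the last step left them, time stands still between calls to the robot, and variables do not carry over. Pictures are saved under pics/ and viewed, at most 10 in all, crops included, and the job is handed in when it is done.

Besides the shell and the picture viewer there is one more tool, called after "Call:" by a JSON object that holds its "name" and its "arguments". send_rows: Moves the arm, as the interface text tells. Its arguments: {"type":"object","properties":{"targets":{"type":"array"}},"required":["targets"]}

```bash
mkdir -p pics; cat > h.py <<'E'
import numpy as np, cv2
from bench import arm
def snap(n,f):
    im,d=arm.get_image(n); cv2.imwrite('pics/'+f+'.png',im[:,:,::-1]); m=arm.camera_model(n)
    np.savez('pics/'+f+'.npz',d=d,im=im,T=m['cam_to_world'],K=[m['fx'],m['fy'],m['cx'],m['cy']]); return im,d,m
def cloud(d,m):
    v,u=np.mgrid[:d.shape[0],:d.shape[1]]
    P=np.stack([(u-m['cx'])/m['fx']*d,(v-m['cy'])/m['fy']*d,d,np.ones_like(d)],-1)@np.array(m['cam_to_world']).T
    P[d==0]=np.nan; return P[...,:3]
E
python3 - <<'E'
from h import *
for c in ['scene','side']:
    im,d,m=snap(c,c+'1'); P=cloud(d,m)
    for t in ['box','plate','bar','socket','stud','lip','notch']:
        for r in arm.boxes_of(c,t)[:3]:
            l,tp,w,h=r['rect']; v,u=int(tp+h/2),int(l+w/2)
            print(c,t,round(r['score'],2),np.round(r['rect']).astype(int),np.round(P[v,u]))
ims=np.hstack([cv2.imread('pics/scene1.png'),cv2.imread('pics/side1.png')])
s=arm.read_state(); print(s)
E
```

```text
scene box 0.7 [280 198  36  29] [533. -58.  15.]
scene box 0.68 [283 162  44  34] [ 547. -234.   16.]
scene plate 0.69 [266 244  49  31] [504. 135.   6.]
scene bar 0.85 [269 241  42  31] [510. 123.   5.]
scene socket 0.98 [288 160  37  32] [ 547. -248.   24.]
scene socket 0.71 [282 200  36  28] [523. -59.  12.]
scene stud 0.74 [282 202  34  26] [524. -51.  16.]
scene stud 0.64 [284 160  40  34] [ 554. -248.   18.]
scene stud 0.25 [254 191   7  12] [692. -95.  14.]
scene lip 0.98 [286 201  30  26] [523. -60.  16.]
scene lip 0.79 [286 160  40  32] [ 547. -248.   24.]
scene notch 0.66 [265 244  47  28] [514. 134.   6.]
side box 0.94 [252 182  42  39] [520. -56.   7.]
side box 0.68 [200 212  61  57] [ 554. -238.   15.]
side plate 0.83 [293 150  41  40] [517. 112.  25.]
side bar 0.68 [296 152  40  36] [508. 129.   4.]
side socket 0.77 [256 180  39  38] [523. -46.  13.]
side socket 0.58 [204 208  54  57] [ 544. -231.   16.]
side stud 0.83 [202 209  57  55] [ 544. -231.   16.]
side stud 0.76 [255 182  42  37] [525. -48.  12.]
side lip 0.7 [200 211  60  56] [ 549. -235.   16.]
side lip 0.62 
[... 180 characters left out ...]
366e+00,  3.84633363e-01,  7.86397490e-03, -3.10802302e-05,
       -1.19399606e+00, -2.58587184e-01]), 'joint_vel': array([ 3.27858241e-05,  1.92362684e-03,  1.22621657e-04, -1.03961329e-03,
        4.97768113e-05,  6.48042490e-04]), 'joint_efforts': array([ 4.15086279e-04, -3.92030275e+01,  1.88611221e+01,  4.19027522e+00,
       -2.82255050e-04,  3.30051208e-06]), 'position': array([202.37551648, 591.28200759, 231.33359047]), 'ee_rot': array([ 9.86433849e-01, -1.64159255e-01, -1.58309358e-05, -1.40191660e-05]), 'contact_force': array([0.35771057, 0.00906335, 0.41810993]), 'wrist_torque': array([-0.0092237 ,  0.02723562, -0.03342224]), 'grasp_force': 0.0, 'gripper_width': 84.93288079886064}
```

View pics/scene1.png

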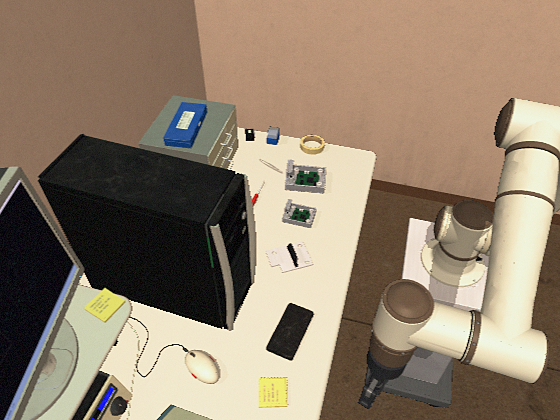

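View pics/side1.png

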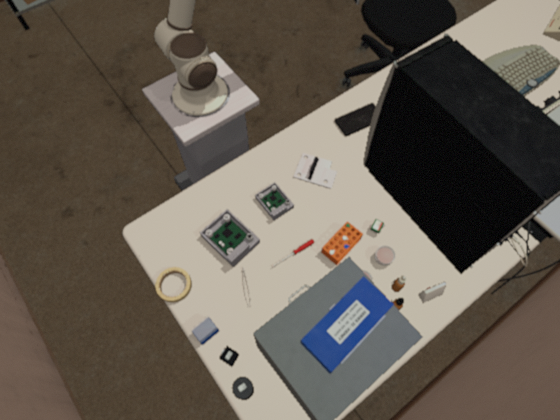

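The larger box is near (548, -236): pixel (305,178) in scene and (230,238) in side. The plate with its black bar is near (510, 122): pixel (291,257) in scene and (315,171) in side. The smaller box between them is the look-alike, and a tall PC tower stands beyond the plate.

```bash
cat >> h.py <<'E'
from scipy.spatial.transform import Rotation as R
def plan(pos,yaw_t=None,n=None):
    """rows (tool axes, cm/deg) to bring TCP, pointing down, to pos with tool-y world heading yaw_t (mod pi)"""
    s=arm.read_state(); Q=R.from_quat(s['ee_rot']); dp=np.array(pos)-s['position']
    M=Q.as_matrix(); y=M[:,1]; cur=np.arctan2(y[1],y[0])
    dy=0 if yaw_t is None else (yaw_t-cur+np.pi/2)%np.pi-np.pi/2
    Rt=R.from_matrix(np.array([[np.cos(cur+dy),0,0]]*3)) if 0 else None
    yy=np.array([np.cos(cur+dy),np.sin(cur+dy),0]); z=np.array([0,0,-1.]); x=np.cross(yy,z)
    Mt=np.stack([x,yy,z],1); rv=R.from_matrix(M.T@Mt).as_rotvec(degrees=True)
    print('tool shift cm',np.round(M.T@dp/10,3),'turn deg',np.round(rv,2),'headings',np.round(np.degrees([cur,cur+dy]),2))
def st():
    s=arm.read_state(); print(round(s['clock'],2),np.round(s['position'],1),np.round(R.from_quat(s['ee_rot']).as_matrix(),4).tolist(),'F',np.round(s['contact_force'],1),'T',np.round(s['wrist_torque'],2),'w',round(s['gripper_width'],1),'g',round(s['grasp_force'],1),'j',np.round(s['joints'],2))
E
python3 - <<'E'
from h import *
s=arm.read_state(); m=arm.camera_model('wrist'); Q=R.from_quat(s['ee_rot']).as_matrix(); T=np.array(m['cam_to_world'])
print('cam in tool',np.round(Q.T@(T[:3,3]-s['position']),1),np.round(Q.T@T[:3,:3],3).tolist(),m['fx'],m['cx'],m['cy'])
print(np.round(Q,3).tolist())
for c in ['scene1','side1']:
    z=np.load(f'pics/{c}.npz'); K=z['K']; P=cloud(z['d'],dict(fx=K[0],fy=K[1],cx=K[2],cy=K[3],cam_to_world=z['T']))
    for zz in [(60,200),(200,700)]:
        for y0 in range(-400,700,100):
            q=P[(P[...,2]>zz[0])&(P[...,2]<zz[1])&(P[...,1]>y0)&(P[...,1]<y0+100)&(P[...,0]>380)&(P[...,0]<1000)]
            if len(q)>5: print(c,zz,y0,len(q),np.round(np.percentile(q[:,0],[0,2,10])),round(q[:,2].max()))
plan([480,120,300]); plan([400,300,300])
E
```

```text
cam in tool [  80.    -0.3 -142.5] [[0.001, -0.95, -0.313], [1.0, 0.001, 0.001], [-0.001, -0.313, 0.95]] 349.38547850672563 280.8731848295981 209.27640748991737
[[0.946, -0.324, -0.0], [-0.324, -0.946, 0.0], [-0.0, -0.0, -1.0]]
scene1 (60, 200) -400 171 [849. 850. 851.] 199
scene1 (60, 200) -300 321 [600. 611. 831.] 199
scene1 (60, 200) -200 326 [824. 827. 842.] 200
scene1 (60, 200) -100 337 [844. 845. 846.] 200
scene1 (60, 200) 200 405 [574. 576. 580.] 200
scene1 (60, 200) 300 389 [599. 600. 601.] 200
scene1 (60, 200) 400 3938 [582. 592. 630.] 200
scene1 (60, 200) 500 2088 [845. 848. 858.] 149
scene1 (60, 200) 600 2572 [801. 809. 840.] 164
scene1 (200, 700) -400 281 [851. 854. 863.] 214
scene1 (200, 700) -300 699 [848. 852. 863.] 249
scene1 (200, 700) -200 881 [846. 850. 864.] 249
scene1 (200, 700) -100 699 [846. 851. 869.] 248
scene1 (200, 700) 200 3073 [572. 577. 588.] 473
scene1 (200, 700) 300 6324 [590. 595. 598.] 473
scene1 (200, 700) 400 11763 [580. 593. 620.] 595
scene1 (200, 700) 500 4886 [933. 943. 952.] 596
scene1 (200, 700) 600 4016 [913. 920. 928.] 559
side1 (60, 200) -400 253 [851. 855. 868.] 200
side1 (60, 200) -300 49 [621. 817. 826.] 200
side1 (60, 200) -200 45 [824. 825. 826.] 200
side1 (60, 200) 0 99 [950. 950. 954.] 95
side1 (60, 200) 200 3724 [576. 590. 630.] 200
side1 (200, 700) -400 1600 [851. 855. 867.] 211
side1 (200, 700) -300 3007 [849. 853. 866.] 246
side1 (200, 700) -200 2743 [846. 850. 863.] 246
side1 (200, 700) -100 1044 [845. 848. 859.] 245
side1 (200, 700) 200 14898 [573. 593. 637.] 473
side1 (200, 700) 300 5901 [596. 609. 648.] 471
side1 (200, 700) 400 1279 [596. 607. 634.] 471
tool shift cm [41.529 35.597 -6.869] turn deg [-0.  0.  0.] headings [-108.9 -108.9]
tool shift cm [28.131 21.158 -6.868] turn deg [-0.  0.  0.] headings [-108.9 -108.9]
```

Call:
{"name": "send_rows", "arguments": {"targets": [{"gripper": -1, "x": 2.8, "y": 2.4, "z": -0.5}, {"gripper": -1, "x": 2.8, "y": 2.4, "z": -0.5}, {"gripper": -1, "x": 2.8, "y": 2.4, "z": -0.5}, {"gripper": -1, "x": 2.8, "y": 2.4, "z": -0.5}, {"gripper": -1, "x": 2.8, "y": 2.4, "z": -0.5}]}}

```text
$.targets[0]: bad value
```

Call:
{"name": "send_rows", "arguments": {"targets": [{"gripper": -1, "x": 2.8, "y": 2.4, "z": -0.5}, {"gripper": -1, "x": 2.8, "y": 2.4, "z": -0.5}, {"gripper": -1, "x": 2.8, "y": 2.4, "z": -0.5}, {"gripper": -1, "x": 2.8, "y": 2.4, "z": -0.5}, {"gripper": -1, "x": 2.8, "y": 2.4, "z": -0.5}]}}

```text
$.targets[0]: bad value
```

Call:
{"name": "send_rows", "arguments": {"targets": [{"gripper": -1, "x": 2.8, "y": 2.4, "z": -0.5}, {"gripper": -1, "x": 2.8, "y": 2.4, "z": -0.5}, {"gripper": -1, "x": 2.8, "y": 2.4, "z": -0.5}, {"gripper": -1, "x": 2.8, "y": 2.2, "z": -0.4}, {"gripper": -1, "x": 2.0, "y": 1.8, "z": 0}]}}

```text
$.targets[0]: bad value
```

```bash
python3 - <<'E'
from h import *
st(); im,d,m=snap('wrist','w1'); P=cloud(d,m)
for t in ['plate','bar','notch']:
    for r in arm.boxes_of('wrist',t)[:2]: print(t,round(r['score'],2),np.round(r['rect']))
E
```

```text
0.8 [202.4 591.3 231.3] [[0.9461, -0.3239, -0.0], [-0.3239, -0.9461, 0.0], [-0.0, -0.0, -1.0]] F [0.4 0.  0.4] T [-0.01  0.03 -0.03] w 84.9 g 0.0 j [ 1.5   0.38  0.01 -0.   -1.19 -0.26]
```

View pics/w1.png

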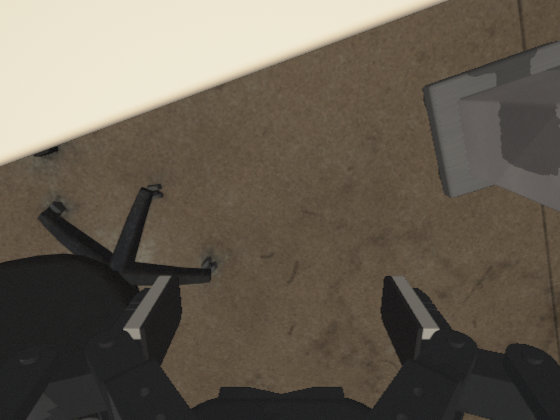

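The rows were refused, so the arm hasn't moved and the picture only shows floor. All seven keys are probably needed.

Call:
{"name": "send_rows", "arguments": {"targets": [{"gripper": -1, "x": 2.8, "y": 2.4, "z": -0.5, "ax": 0, "ay": 0, "az": 0}, {"gripper": -1, "x": 2.8, "y": 2.4, "z": -0.5, "ax": 0, "ay": 0, "az": 0}, {"gripper": -1, "x": 2.8, "y": 2.4, "z": -0.5, "ax": 0, "ay": 0, "az": 0}, {"gripper": -1, "x": 2.8, "y": 2.4, "z": -0.5, "ax": 0, "ay": 0, "az": 0}, {"gripper": -1, "x": 2.8, "y": 2.4, "z": -0.5, "ax": 0, "ay": 0, "az": 0}]}}

```text
clock: 1.42
position: [296.5, 430.9, 256.6]
ee_rot: [0.986, -0.164, 0.0, -0.0]
contact_force: [0.7, -0.4, -0.3]
gripper_width: 85.0
grasp_force: 0.0
```

Call:
{"name": "send_rows", "arguments": {"targets": [{"gripper": -1, "x": 2.8, "y": 2.4, "z": -0.5, "ax": 0, "ay": 0, "az": 0}, {"gripper": -1, "x": 2.8, "y": 2.4, "z": -0.5, "ax": 0, "ay": 0, "az": 0}, {"gripper": -1, "x": 2.8, "y": 2.4, "z": -0.5, "ax": 0, "ay": 0, "az": 0}, {"gripper": -1, "x": 2.8, "y": 2.4, "z": -0.5, "ax": 0, "ay": 0, "az": 0}, {"gripper": -1, "x": 2.8, "y": 2.4, "z": -0.5, "ax": 0, "ay": 0, "az": 0}]}}

```text
clock: 1.83
position: [390.1, 271.9, 282.0]
ee_rot: [0.986, -0.164, 0.0, -0.0]
contact_force: [0.6, 0.3, 0.3]
gripper_width: 85.5
grasp_force: 0.0
```

Call:
{"name": "send_rows", "arguments": {"targets": [{"gripper": -1, "x": 2.8, "y": 2.4, "z": -0.5, "ax": 0, "ay": 0, "az": 0}, {"gripper": -1, "x": 2.8, "y": 2.4, "z": -0.5, "ax": 0, "ay": 0, "az": 0}, {"gripper": -1, "x": 2.8, "y": 2.4, "z": -0.5, "ax": 0, "ay": 0, "az": 0}, {"gripper": -1, "x": 2.0, "y": 1.8, "z": 0, "ax": 0, "ay": 0, "az": 0}, {"gripper": -1, "x": 0, "y": 0, "z": 0, "ax": 0, "ay": 0, "az": 0}]}}

```text
clock: 2.25
position: [460.3, 151.5, 296.8]
ee_rot: [0.986, -0.167, 0.0, 0.0]
contact_force: [0.3, -0.4, -0.0]
gripper_width: 85.5
grasp_force: 0.0
```

```bash
python3 - <<'E'
from h import *
st(); im,d,m=snap('wrist','w2'); P=cloud(d,m)
for t in ['plate','bar','notch']:
    for r in arm.boxes_of('wrist',t)[:2]: print(t,round(r['score'],2),np.round(r['rect']))
q=P[(P[...,2]>20)&(P[...,2]<60)&(np.hypot(P[...,0]-510,P[...,1]-125)<80)]
if len(q)>20:
    q=q[q[:,2]>30]; (c,sz,a)=cv2.minAreaRect(q[:,:2].astype(np.float32)); print('bar',len(q),c,sz,a,np.percentile(q[:,2],[5,50,95]))
E
```

```text
2.25 [460.3 151.5 296.8] [[0.9444, -0.3287, 0.0009], [-0.3287, -0.9444, -0.0002], [0.0009, -0.0001, -1.0]] F [ 0.3 -0.4 -0. ] T [ 0.03 -0.02  0.04] w 85.5 g 0.0 j [ 0.65  0.1  -0.21  0.   -1.26  0.58]
plate 0.6 [231.  43. 116. 133.]
plate 0.48 [ 50. 190. 136.  83.]
bar 0.84 [232.  47. 116. 132.]
notch 0.78 [231.  42. 120. 137.]
bar 585 (502.2667236328125, 127.5242919921875) (12.057865142822266, 59.95982360839844) 33.377742767333984 [34.35436902 36.33023933 37.75068483]
```

View pics/w2.png

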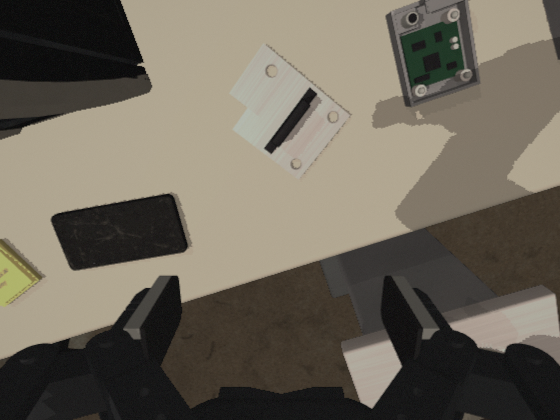

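The wrist picture shows the plate with its bar at about (290,120) and the cut-out corner on the left at about (238,100). From the depth, the bar centre is (502.3, 127.5) and the plate's x axis points at 33.4°.

Call:
{"name": "send_rows", "arguments": {"targets": [{"gripper": -1, "x": 0, "y": 0, "z": 4, "ax": 0, "ay": 0, "az": 7}, {"gripper": -1, "x": 0, "y": 0, "z": 4, "ax": 0, "ay": 0, "az": 7}, {"gripper": -1, "x": 0, "y": 0, "z": 4, "ax": 0, "ay": 0, "az": 7}, {"gripper": -1, "x": 0, "y": 0, "z": 4, "ax": 0, "ay": 0, "az": 7}, {"gripper": -1, "x": 0, "y": 0, "z": 3, "ax": 0, "ay": 0, "az": 7}]}}

```text
clock: 2.87
position: [456.9, 155.2, 103.6]
ee_rot: [0.891, -0.455, -0.001, 0.001]
contact_force: [-0.0, 0.2, 0.6]
gripper_width: 85.9
grasp_force: 0.0
```

```bash
cat >> h.py <<'E'
def bar(P,z0=30,z1=45,c0=None,r=80):
    q=P[(P[...,2]>z0)&(P[...,2]<z1)&(np.hypot(P[...,0]-c0[0],P[...,1]-c0[1])<r)]
    c,sz,a=cv2.minAreaRect(q[:,:2].astype(np.float32)); print('bar',len(q),np.round(c,1),np.round(sz,1),round(a,2),np.round(np.percentile(q[:,2],[5,50,95]),1))
E
python3 - <<'E'
from h import *
st(); im,d,m=snap('wrist','w3'); bar(cloud(d,m),c0=(502,127)); plan([502.3,127.5,70],np.radians(33.4))
E
```

```text
2.87 [456.9 155.2 103.6] [[0.586, -0.8103, -0.0024], [-0.8103, -0.586, -0.0012], [-0.0004, 0.0027, -1.0]] F [-0.   0.2  0.6] T [ 0.01 -0.03 -0.05] w 85.9 g 0.0 j [ 0.66  0.29 -0.51 -0.   -0.78 -0.04]
bar 1849 [499.4 122.9] [11.5 59.2] 33.19 [30.3 31.4 32.6]
tool shift cm [ 4.924 -2.487  2.825] turn deg [0.78 0.08 2.16] headings [-144.44 -146.6 ]
```

Call:
{"name": "send_rows", "arguments": {"targets": [{"gripper": -1, "x": 2.5, "y": -1.2, "z": 1.5, "ax": 0, "ay": 0, "az": 2.2}, {"gripper": -1, "x": 2.4, "y": -1.3, "z": 0, "ax": 0, "ay": 0, "az": 0}, {"gripper": -1, "x": 0, "y": 0, "z": 0, "ax": 0, "ay": 0, "az": 0}, {"gripper": -1, "x": 0, "y": 0, "z": 0, "ax": 0, "ay": 0, "az": 0}]}}

```text
clock: 3.25
position: [508.4, 129.8, 91.9]
ee_rot: [0.883, -0.469, 0.0, -0.0]
contact_force: [0.1, -0.1, 0.4]
gripper_width: 85.3
grasp_force: 0.0
```

```bash
python3 - <<'E'
from h import *
m=arm.camera_model('wrist'); st(); im,d,_=snap('wrist','w4'); bar(cloud(d,m),c0=(502,127)); plan([502.3,127.5,10],np.radians(33.4))
E
```

```text
3.25 [508.4 129.8  91.9] [[0.5596, -0.8288, 0.0008], [-0.8288, -0.5596, 0.0003], [0.0002, -0.0009, -1.0]] F [ 0.1 -0.1  0.4] T [ 0.02  0.05 -0.04] w 85.3 g 0.0 j [ 0.56  0.37 -0.42  0.   -0.78  0.03]
bar 1806 [503.7 125.5] [12.  59.9] 33.3 [34.7 36.7 37.8]
tool shift cm [-0.107  0.573  8.203] turn deg [-0.04  0.    0.63] headings [-145.97 -146.6 ]
```

Call:
{"name": "send_rows", "arguments": {"targets": [{"gripper": -1, "x": 0.09, "y": 0.63, "z": 2.2, "ax": 0, "ay": 0, "az": 0.6}, {"gripper": -1, "x": 0, "y": 0, "z": 2.5, "ax": 0, "ay": 0, "az": 0}, {"gripper": -1, "x": 0, "y": 0, "z": 2.0, "ax": 0, "ay": 0, "az": 0}, {"gripper": -1, "x": 0, "y": 0, "z": 1.4, "ax": 0, "ay": 0, "az": 0}, {"gripper": -1, "x": 0, "y": 0, "z": 0, "ax": 0, "ay": 0, "az": 0}]}}

```text
clock: 3.72
position: [500.3, 124.7, 8.7]
ee_rot: [0.881, -0.474, -0.001, 0.002]
contact_force: [0.0, -0.1, 1.2]
gripper_width: 85.4
grasp_force: 0.0
```

Call:
{"name": "send_rows", "arguments": {"targets": [{"gripper": 1, "x": 0, "y": 0, "z": 0, "ax": 0, "ay": 0, "az": 0}, {"gripper": 1, "x": 0, "y": 0, "z": 0, "ax": 0, "ay": 0, "az": 0}, {"gripper": 1, "x": 0, "y": 0, "z": 0, "ax": 0, "ay": 0, "az": 0}, {"gripper": 1, "x": 0, "y": 0, "z": 0, "ax": 0, "ay": 0, "az": 0}, {"gripper": 1, "x": 0, "y": 0, "z": 0, "ax": 0, "ay": 0, "az": 0}]}}

```text
clock: 4.13
position: [503.1, 125.0, 11.3]
ee_rot: [0.88, -0.475, 0.0, -0.001]
contact_force: [0.2, 0.3, -0.7]
gripper_width: 25.6
grasp_force: 0.0
```

Call:
{"name": "send_rows", "arguments": {"targets": [{"gripper": 1, "x": 0, "y": 0, "z": 0, "ax": 0, "ay": 0, "az": 0}, {"gripper": 1, "x": 0, "y": 0, "z": 0, "ax": 0, "ay": 0, "az": 0}, {"gripper": 1, "x": 0, "y": 0, "z": 0, "ax": 0, "ay": 0, "az": 0}]}}

```text
clock: 4.38
position: [503.2, 125.0, 11.1]
ee_rot: [0.88, -0.475, 0.0, -0.001]
contact_force: [-0.9, 0.6, 7.2]
gripper_width: 10.7
grasp_force: 59.6
```

Call:
{"name": "send_rows", "arguments": {"targets": [{"gripper": 1, "x": 0, "y": 0, "z": -2, "ax": 0, "ay": 0, "az": 0}, {"gripper": 1, "x": 1, "y": 1, "z": -3.5, "ax": 0, "ay": 0, "az": 5}, {"gripper": 1, "x": 1, "y": 1, "z": -3.5, "ax": 0, "ay": 0, "az": 7}, {"gripper": 1, "x": 1, "y": 1, "z": -3.5, "ax": 0, "ay": 0, "az": 7}, {"gripper": 1, "x": 1, "y": 1, "z": -3.5, "ax": 0, "ay": 0, "az": 7}]}}

```text
clock: 4.8
position: [481.7, 71.2, 171.0]
ee_rot: [0.748, -0.663, -0.001, 0.001]
contact_force: [0.5, 1.1, -1.6]
gripper_width: 11.2
grasp_force: 58.9
```

Call:
{"name": "send_rows", "arguments": {"targets": [{"gripper": 1, "x": 2, "y": 0, "z": -3, "ax": 0, "ay": 0, "az": 7}, {"gripper": 1, "x": 2.5, "y": 0, "z": -3, "ax": 0, "ay": 0, "az": 0}, {"gripper": 1, "x": 3, "y": -1, "z": -2, "ax": 0, "ay": 0, "az": 0}, {"gripper": 1, "x": 3, "y": -1, "z": -2, "ax": 0, "ay": 0, "az": 0}, {"gripper": 1, "x": 3, "y": -1, "z": -1, "ax": 0, "ay": 0, "az": 0}]}}

```text
clock: 5.22
position: [516.4, -63.8, 282.8]
ee_rot: [0.709, -0.705, 0.001, -0.001]
contact_force: [1.0, 0.5, -2.1]
gripper_width: 10.9
grasp_force: 59.0
```

```bash
python3 - <<'E'
from h import *
st(); plan([545,-145,290],0)
E
```

```text
5.22 [516.4 -63.8 282.8] [[0.0059, -1.0, 0.0036], [-1.0, -0.0059, 0.0006], [-0.0006, -0.0036, -1.0]] F [ 1.   0.5 -2.1] T [ 0.07 -0.11  0.02] w 10.9 g 59.0 j [ 0.19  0.17 -0.16  0.   -1.24 -0.18]
tool shift cm [ 8.135 -2.811 -0.713] turn deg [-0.2   0.03  0.34] headings [-179.66 -180.  ]
```

Call:
{"name": "send_rows", "arguments": {"targets": [{"gripper": 1, "x": 3, "y": -0.7, "z": 0, "ax": 0, "ay": 0, "az": 0.3}, {"gripper": 1, "x": 3, "y": -0.7, "z": 0, "ax": 0, "ay": 0, "az": 0}, {"gripper": 1, "x": 1.5, "y": -0.5, "z": 0, "ax": 0, "ay": 0, "az": 0}, {"gripper": 1, "x": 0, "y": 0, "z": 0, "ax": 0, "ay": 0, "az": 0}, {"gripper": 1, "x": 0, "y": 0, "z": 0, "ax": 0, "ay": 0, "az": 0}]}}

```text
clock: 5.63
position: [534.4, -138.1, 278.8]
ee_rot: [-0.706, 0.708, 0.001, -0.001]
contact_force: [-0.0, 0.4, -1.9]
gripper_width: 11.3
grasp_force: 59.0
```

```bash
python3 - <<'E'
from h import *
st(); im,d,m=snap('wrist','w5')
for t in ['box','socket','stud','lip','plate','bar','notch']:
    for r in arm.boxes_of('wrist',t)[:2]: print(t,round(r['score'],2),np.round(r['rect']))
E
```

```text
5.63 [ 534.4 -138.1  278.8] [[-0.0024, -1.0, -0.0029], [-1.0, 0.0024, 0.0009], [-0.0009, 0.0029, -1.0]] F [-0.   0.4 -1.9] T [0.05 0.02 0.01] w 11.3 g 59.0 j [ 0.04  0.23 -0.09 -0.   -1.25 -0.04]
box 0.6 [183.   8. 159. 136.]
socket 0.91 [179.   9. 163. 132.]
stud 0.81 [182.   7. 160. 135.]
lip 0.79 [182.  10. 158. 131.]
plate 0.78 [103. 164. 299. 206.]
plate 0.72 [180.   9. 163. 133.]
bar 0.86 [108. 165. 294. 206.]
notch 0.65 [104. 165. 304. 205.]
```

View pics/w5.png

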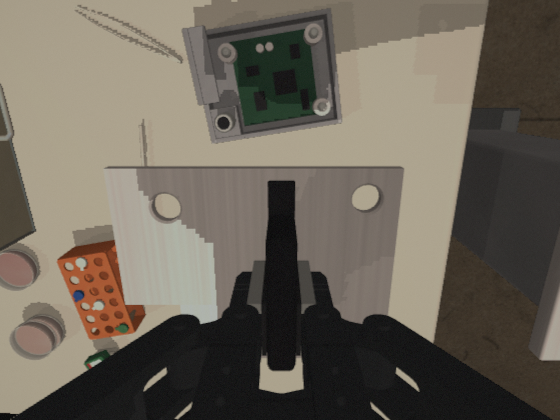

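The view shows the larger box at top (260,75). Its lip is on the left at (203,65), the socket at (223,123), and the studs at (228,52), (313,33) and (322,106). The held plate shows its two right-hand holes at (167,206) and (366,197). Next I fit the poses of both.

```bash
cat >> h.py <<'E'
def ray(u,v,m,zw=None,plane=None):
    """pixel to world on plane n.p=c"""
    T=np.array(m['cam_to_world']); d=T[:3,:3]@np.array([(u-m['cx'])/m['fx'],(v-m['cy'])/m['fy'],1]); o=T[:3,3]
    n,c=((np.array([0,0,1.]),zw) if plane is None else plane); return o+d*(c-n@o)/(n@d)
def rigid2(A,B):
    A=np.array(A,float);B=np.array(B,float);a=A-A.mean(0);b=B-B.mean(0)
    th=np.arctan2((a[:,0]*b[:,1]-a[:,1]*b[:,0]).sum(),(a*b).sum()); c,s=np.cos(th),np.sin(th); r=np.array([[c,-s],[s,c]])
    t=B.mean(0)-r@A.mean(0); return th,t,np.linalg.norm((A@r.T+t)-B,axis=1)
E
python3 - <<'E'
from h import *
z=np.load('pics/w5.npz'); K=z['K']; m=dict(fx=K[0],fy=K[1],cx=K[2],cy=K[3],cam_to_world=z['T']); d=z['d']; im=z['im']; P=cloud(d,m)
# studs: top pixels near rough locations
S=[]
for u,v in [(313,33),(322,106),(228,52)]:
    w=P[v-13:v+14,u-13:u+14]; q=w.reshape(-1,3); q=q[q[:,2]>36.0]; 
    vv,uu=np.where(w[...,2]>36.); 
    (c,r)=cv2.minEnclosingCircle(q[:,:2].astype(np.float32)); print('stud',len(q),np.round(np.median(q,0),1),np.round(c,1),round(r,1),'z',np.round(np.percentile(q[:,2],[10,50,90]),1)); S.append(c)
# hi box: lip
# plate in tool frame
s=arm.read_state(); Q=R.from_quat(s['ee_rot']).as_matrix(); L=(P-s['position'])@Q
sel=L[170:300,130:380]; zz=sel[...,2]; ok=(zz>-5)&(zz<20); q=sel[ok]; A=np.c_[q[:,:2],np.ones(len(q))]; 
for _ in range(4):
    c=np.linalg.lstsq(A,q[:,2],rcond=None)[0]; r=q[:,2]-A@c; k=abs(r)<2; A=A[k];q=q[k]
print('plate top plane tool: slopes deg',np.round(np.degrees(c[:2]),2),'z0',round(c[2],2))
res=np.abs(L[...,2]-(L[...,0]*c[0]+L[...,1]*c[1]+c[2])); mask=((res<2.5)*255).astype(np.uint8)
cs,h=cv2.findContours(mask,cv2.RETR_CCOMP,cv2.CHAIN_APPROX_NONE)
for i,k in enumerate(cs):
    if h[0][i][3]>=0 and 200<cv2.contourArea(k)<1500:
        pts=[]
        for (u,v) in k[:,0]:
            o=L[0,0]*0+ (np.array(m['cam_to_world'])[:3,3]-s['position'])@Q; dd=Q.T@(np.array(m['cam_to_world'])[:3,:3]@np.array([(u-K[2])/K[0],(v-K[3])/K[1],1]))
            n=np.array([-c[0],-c[1],1]); pts.append(o+dd*(c[2]-n@o)/(n@dd))
        pts=np.array(pts); print('hole tool',np.round(pts[:,:2].mean(0),1),'min',np.round(pts[:,:2].min(0),1),'max',np.round(pts[:,:2].max(0),1),np.round(k[:,0].mean(0)))
q=L[(res<2)&(L[...,0]<80)]; print('plate extents x',np.round(np.percentile(q[:,0],[99,99.9]),1),'y',np.round(np.percentile(q[:,1],[.2,99.8]),1))
th,t,e=rigid2([(-50,-36),(-50,36),(40,-32)],S); print('box yaw',round(np.degrees(th),2),np.round(t,1),np.round(e,1))
g=cv2.resize(im[0:320,90:420],None,fx=1.8,fy=1.8,interpolation=cv2.INTER_CUBIC)[:,:,::-1].copy(); 
cv2.imwrite('pics/c5.png',g)
E
```

```text
stud 83 [ 501.6 -275.8   38.6] [ 501.5 -275.7] 4.9 z [37.2 38.6 39.8]
stud 70 [ 490.1 -204.6   38.6] [ 490.2 -204.8] 4.9 z [36.7 38.6 39.8]
stud 82 [ 589.3 -257.6   38.7] [ 589.3 -257.7] 4.8 z [37.1 38.7 39.7]
plate top plane tool: slopes deg [-0.09 -0.29] z0 7.71
hole tool [ 32.9 -50.5] min [ 26.6 -56.9] max [ 39.2 -43.9] [166. 207.]
hole tool [36.6 38.6] min [30.3 32.2] max [43.7 45.2] [365. 198.]
plate extents x [50.1 50.5] y [-75.9  53.8]
box yaw 9.0 [ 545.1 -232.4] [0.1 0.2 0.3]
```

View pics/c5.png

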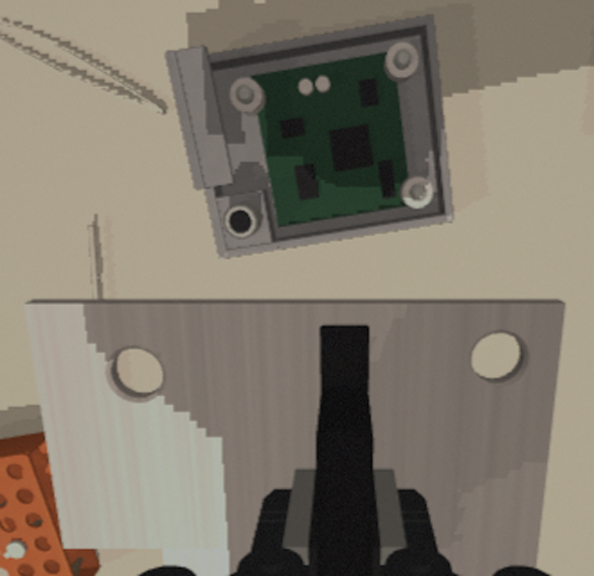

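```bash
cat >> h.py <<'E'
BO=np.array([545.1,-232.4]); BY=np.radians(9.0); OFF=np.array([11.0,-0.6])
def tcp(bx,by,z):
    c,s=np.cos(BY),np.sin(BY); return list(BO+np.array([[c,-s],[s,c]])@(np.array([bx,by])-OFF))+[z]
def where():
    s=arm.read_state(); c,k=np.cos(BY),np.sin(BY); Q=R.from_quat(s['ee_rot']).as_matrix(); y=Q[:,1]
    print('plate at box xy',np.round(np.array([[c,k],[-k,c]])@(s['position'][:2]-BO)+OFF,2),'tcp z',round(s['position'][2],2),'yaw err deg',round((np.degrees(np.arctan2(y[1],y[0]))-np.degrees(BY)+90)%180-90,2),'tilt',np.round(np.degrees(Q[:2,2]),2))
    print(' t',round(s['clock'],2),'F',np.round(s['contact_force'],1),'T',np.round(s['wrist_torque'],2),'w',round(s['gripper_width'],1),'g',round(s['grasp_force'],1))
E
python3 - <<'E'
from h import *
where(); print(tcp(-18,0,90)); plan(tcp(-18,0,90),BY)
E
```

```text
plate at box xy [16.12 95.41] tcp z 280.51 yaw err deg -8.93 tilt [0.02 0.  ]
 t 6.03 F [-0.1  0.4 -2.4] T [-0.    0.02  0.  ] w 10.8 g 59.0
[np.float64(516.3631774437168), np.float64(-236.34398648180962), 90]
tool shift cm [ 9.957  1.895 19.049] turn deg [-0.02  0.   -8.93] headings [-179.93 -171.  ]
```

The picture was taken before the arm had fully settled, so I'll remeasure now that it's still.

```bash
cat >> h.py <<'E'
def measure(f):
    m=arm.camera_model('wrist'); s=arm.read_state(); im,d,_=snap('wrist',f); P=cloud(d,m); T=np.array(m['cam_to_world']); K=[m['fx'],m['fy'],m['cx'],m['cy']]
    c,k=np.cos(BY),np.sin(BY); Rb=np.array([[c,-k],[k,c]]); S=[];B=[]
    for b in [(-50,-36),(-50,36),(40,-32)]:
        p=BO+Rb@np.array(b); q=P[(np.hypot(P[...,0]-p[0],P[...,1]-p[1])<9)&(P[...,2]>35.5)&(P[...,2]<43)]
        if len(q)>40: cc,r=cv2.minEnclosingCircle(q[:,:2].astype(np.float32)); S.append(cc);B.append(b);print('stud',b,len(q),np.round(cc,1),round(r,1),round(np.median(q[:,2]),1))
    if len(S)>1: th,t,e=rigid2(B,S); print('box',round(np.degrees(th),2),np.round(t,2),np.round(e,1))
    Q=R.from_quat(s['ee_rot']).as_matrix(); L=(P-s['position'])@Q
    sel=(L[...,2]>2)&(L[...,2]<11)&(L[...,0]<60)&(L[...,0]>15)&(abs(L[...,1])<90); q=L[sel]; A=np.c_[q[:,:2],np.ones(len(q))]
    for _ in range(4):
        c=np.linalg.lstsq(A,q[:,2],rcond=None)[0]; k=abs(q[:,2]-A@c)<2; A=A[k];q=q[k]
    print('plane slopes',np.round(np.degrees(c[:2]),2),'z0',round(c[2],2))
    res=np.abs(L[...,2]-(L[...,0]*c[0]+L[...,1]*c[1]+c[2])); cs,h=cv2.findContours(((res<2.5)*255).astype(np.uint8),cv2.RETR_CCOMP,cv2.CHAIN_APPROX_NONE)
    o=(T[:3,3]-s['position'])@Q; n=np.array([-c[0],-c[1],1])
    for i,kk in enumerate(cs):
        if h[0][i][3]>=0 and 200<cv2.contourArea(kk)<1500:
            dd=np.c_[(kk[:,0,0]-K[2])/K[0],(kk[:,0,1]-K[3])/K[1],np.ones(len(kk))]@(Q.T@T[:3,:3]).T
            pts=o+dd*((c[2]-n@o)/(dd@n))[:,None]; cc,r=cv2.minEnclosingCircle(pts[:,:2].astype(np.float32)); print("hole plate'",np.round([-cc[1],-cc[0]],2),round(r,1))
    q=L[(res<2)&(L[...,0]<70)]; print("plate' x range",np.round(-np.percentile(q[:,1],[99.8,.2]),1),'right edge',np.round(-np.percentile(q[:,0],99.7),1))
E
python3 -c "
from h import *
measure('w6')"
```

```text
stud (-50, -36) 83 [ 501.1 -276.3] 4.9 38.4
stud (-50, 36) 70 [ 490.  -205.6] 4.9 38.3
stud (40, -32) 83 [ 589.2 -258.6] 5.0 38.3
box 8.91 [ 544.88 -233.19] [0.2 0.2 0.2]
plane slopes [ 0.01 -0.14] z0 6.32
hole plate' [ 51.14 -32.08] 6.7
hole plate' [-37.72 -36.18] 6.7
plate' x range [-53.1  76.6] right edge -49.7
```

```bash
sed -i 's/^BO=.*/BO=np.array([544.9,-233.2]); BY=np.radians(8.95); OFF=np.array([11.8,-0.1])/' h.py; python3 -c "
from h import *
where(); plan(tcp(-18,0,90),BY)"
```

```text
plate at box xy [17.14 96.55] tcp z 280.45 yaw err deg -8.89 tilt [0.01 0.01]
 t 6.08 F [-0.2  0.2 -1.8] T [ 0.01 -0.01 -0.01] w 10.7 g 59.0
tool shift cm [10.084  1.984 19.044] turn deg [-0.01  0.01 -8.89] headings [-179.94 -171.05]
```

Call:
{"name": "send_rows", "arguments": {"targets": [{"gripper": 1, "x": 0, "y": 0, "z": 3.0, "ax": 0, "ay": 0, "az": -4.5}, {"gripper": 1, "x": 0, "y": 0, "z": 3.5, "ax": 0, "ay": 0, "az": -4.4}, {"gripper": 1, "x": 2.5, "y": 1.1, "z": 3.0, "ax": 0, "ay": 0, "az": 0}, {"gripper": 1, "x": 2.5, "y": 1.1, "z": 3.0, "ax": 0, "ay": 0, "az": 0}, {"gripper": 1, "x": 2.5, "y": 1.0, "z": 3.0, "ax": 0, "ay": 0, "az": 0}]}}

```text
clock: 6.5
position: [515.1, -216.7, 124.5]
ee_rot: [0.761, -0.649, 0.0, -0.0]
contact_force: [1.4, -0.6, -2.1]
gripper_width: 11.0
grasp_force: 58.9
```

Call:
{"name": "send_rows", "arguments": {"targets": [{"gripper": 1, "x": 2.2, "y": 0.5, "z": 2, "ax": 0, "ay": 0, "az": 0}, {"gripper": 1, "x": 0, "y": 0, "z": 0, "ax": 0, "ay": 0, "az": 0}, {"gripper": 1, "x": 0, "y": 0, "z": 0, "ax": 0, "ay": 0, "az": 0}, {"gripper": 1, "x": 0, "y": 0, "z": 0, "ax": 0, "ay": 0, "az": 0}]}}

```text
clock: 6.83
position: [514.6, -239.0, 106.1]
ee_rot: [0.76, -0.65, 0.001, -0.0]
contact_force: [-0.6, -0.6, -2.4]
gripper_width: 11.2
grasp_force: 58.9
```

```bash
python3 -c "
from h import *
where(); plan(tcp(-18,0,65),BY)"
```

```text
plate at box xy [-19.03  -1.09] tcp z 106.14 yaw err deg -0.02 tilt [ 0.1  -0.04]
 t 6.83 F [-0.6 -0.6 -2.4] T [ 0.02 -0.1  -0.01] w 11.2 g 58.9
tool shift cm [-0.113 -0.097  4.114] turn deg [-0.09 -0.05 -0.02] headings [-171.07 -171.05]
```

Call:
{"name": "send_rows", "arguments": {"targets": [{"gripper": 1, "x": -0.11, "y": -0.1, "z": 1.6, "ax": 0, "ay": 0, "az": 0}, {"gripper": 1, "x": 0, "y": 0, "z": 1.6, "ax": 0, "ay": 0, "az": 0}, {"gripper": 1, "x": 0, "y": 0, "z": 1.2, "ax": 0, "ay": 0, "az": 0}, {"gripper": 1, "x": 0, "y": 0, "z": 0, "ax": 0, "ay": 0, "az": 0}, {"gripper": 1, "x": 0, "y": 0, "z": 0, "ax": 0, "ay": 0, "az": 0}]}}

```text
clock: 7.25
position: [515.5, -237.1, 62.5]
ee_rot: [0.76, -0.649, 0.001, -0.0]
contact_force: [-0.3, -0.3, -1.6]
gripper_width: 10.9
grasp_force: 58.9
```

```bash
python3 -c "
from h import *
where(); snap('wrist','w7'); plan(tcp(-18,0,52),BY)"
```

```text
plate at box xy [-17.83   0.66] tcp z 62.48 yaw err deg 0.07 tilt [ 0.09 -0.03]
 t 7.25 F [-0.3 -0.3 -1.6] T [-0.05 -0.05 -0.01] w 10.9 g 58.9
tool shift cm [0.031 0.06  1.101] turn deg [-0.16 -0.08  0.06] headings [-170.99 -171.05]
```

View pics/w7.png

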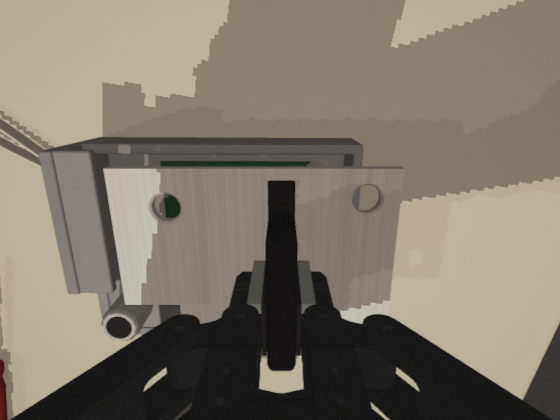

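The plate is over the box, aligned with it. Its far edge (115,235) is just short of the lip's front edge (100,220), and the socket at (122,322) lies in the notch. Now I lower it onto the studs.

Call:
{"name": "send_rows", "arguments": {"targets": [{"gripper": 1, "x": 0.05, "y": 0.05, "z": 0.7, "ax": -0.1, "ay": 0, "az": 0}, {"gripper": 1, "x": 0, "y": 0, "z": 0.2, "ax": 0, "ay": 0, "az": 0}, {"gripper": 1, "x": 0, "y": 0, "z": 0.1, "ax": 0, "ay": 0, "az": 0}, {"gripper": 1, "x": 0, "y": 0, "z": 0, "ax": 0, "ay": 0, "az": 0}]}}

```text
clock: 7.63
position: [514.0, -238.3, 51.3]
ee_rot: [0.76, -0.65, -0.001, 0.001]
contact_force: [-0.7, 0.1, -2.8]
gripper_width: 10.8
grasp_force: 59.0
```

```bash
python3 -c "
from h import *
where()"
```

```text
plate at box xy [-19.57  -0.37] tcp z 51.28 yaw err deg -0.05 tilt [-0.11 -0.01]
 t 7.63 F [-0.7  0.1 -2.8] T [-0.05  0.01  0.04] w 10.8 g 59.0
```

Call:
{"name": "send_rows", "arguments": {"targets": [{"gripper": 1, "x": 0, "y": 0, "z": 0.1, "ax": 0, "ay": 0, "az": 0}, {"gripper": 1, "x": 0, "y": 0, "z": 0, "ax": 0, "ay": 0, "az": 0}]}}

```text
clock: 7.8
position: [514.2, -238.4, 50.4]
ee_rot: [0.76, -0.65, -0.0, 0.001]
contact_force: [0.0, -0.2, -2.8]
gripper_width: 10.8
grasp_force: 59.1
```

Call:
{"name": "send_rows", "arguments": {"targets": [{"gripper": 1, "x": 0, "y": 0, "z": 0.1, "ax": 0, "ay": 0, "az": 0}, {"gripper": 1, "x": 0, "y": 0, "z": 0, "ax": 0, "ay": 0, "az": 0}]}}

```text
clock: 7.97
position: [514.2, -238.5, 50.1]
ee_rot: [0.76, -0.65, -0.0, 0.001]
contact_force: [-1.8, 0.4, 2.2]
gripper_width: 10.9
grasp_force: 59.8
```

```bash
python3 -c "
from h import *
where()"
```

```text
plate at box xy [-19.33  -0.56] tcp z 50.15 yaw err deg -0.03 tilt [-0.07 -0.04]
 t 7.97 F [-1.8  0.4  2.2] T [ 0.22  0.43 -0.01] w 10.9 g 59.8
```

Contact came at TCP z 50.1, as predicted, so the plate is resting on the studs. Now I slide it in.

Call:
{"name": "send_rows", "arguments": {"targets": [{"gripper": 1, "x": -0.05, "y": -0.3, "z": 0, "ax": 0, "ay": 0, "az": 0}, {"gripper": 1, "x": 0, "y": -0.4, "z": 0, "ax": 0, "ay": 0, "az": 0}, {"gripper": 1, "x": 0, "y": -0.4, "z": 0, "ax": 0, "ay": 0, "az": 0}, {"gripper": 1, "x": 0, "y": -0.3, "z": 0, "ax": 0, "ay": 0, "az": 0}, {"gripper": 1, "x": 0, "y": 0, "z": 0, "ax": 0, "ay": 0, "az": 0}]}}

```text
clock: 8.38
position: [527.8, -236.0, 50.0]
ee_rot: [0.76, -0.65, -0.001, 0.001]
contact_force: [-3.3, -0.9, 5.8]
gripper_width: 10.8
grasp_force: 60.1
```

```bash
python3 -c "
from h import *
where()"
```

```text
plate at box xy [-5.56 -0.23] tcp z 50.0 yaw err deg -0.03 tilt [-0.13 -0.05]
 t 8.38 F [-3.3 -0.9  5.8] T [-0.11  0.84 -0.07] w 10.8 g 60.1
```

Call:
{"name": "send_rows", "arguments": {"targets": [{"gripper": 1, "x": -0.02, "y": -0.1, "z": 0, "ax": 0, "ay": 0, "az": 0}, {"gripper": 1, "x": 0, "y": -0.1, "z": 0, "ax": 0, "ay": 0, "az": 0}, {"gripper": 1, "x": 0, "y": -0.1, "z": 0.05, "ax": 0, "ay": 0, "az": 0}, {"gripper": 1, "x": 0, "y": 0, "z": 0, "ax": 0, "ay": 0, "az": 0}]}}

```text
clock: 8.72
position: [530.9, -235.1, 48.7]
ee_rot: [0.76, -0.65, -0.0, 0.0]
contact_force: [0.8, -0.1, -2.0]
gripper_width: 11.4
grasp_force: 59.2
```

```bash
python3 -c "
from h import *
where()"
```

```text
plate at box xy [-2.31  0.17] tcp z 48.71 yaw err deg -0.07 tilt [-0.04 -0.02]
 t 8.72 F [ 0.8 -0.1 -2. ] T [-0.04 -0.    0.  ] w 11.4 g 59.2
```

The force has gone back to its free level and z has dropped, so the holes are over the chamfers. Next: small steps in and down.

Call:
{"name": "send_rows", "arguments": {"targets": [{"gripper": 1, "x": 0, "y": -0.1, "z": 0.1, "ax": 0, "ay": 0, "az": 0}, {"gripper": 1, "x": 0, "y": 0, "z": 0, "ax": 0, "ay": 0, "az": 0}]}}

```text
clock: 8.88
position: [531.9, -234.6, 47.1]
ee_rot: [0.76, -0.65, -0.001, 0.001]
contact_force: [-0.5, -0.6, -2.1]
gripper_width: 10.8
grasp_force: 59.2
```

Call:
{"name": "send_rows", "arguments": {"targets": [{"gripper": 1, "x": 0, "y": -0.05, "z": 0.1, "ax": 0, "ay": 0, "az": 0}, {"gripper": 1, "x": 0, "y": 0, "z": 0, "ax": 0, "ay": 0, "az": 0}]}}

```text
clock: 9.05
position: [532.2, -234.6, 46.2]
ee_rot: [0.76, -0.65, -0.001, 0.001]
contact_force: [0.9, 0.2, -2.5]
gripper_width: 10.9
grasp_force: 59.2
```

```bash
python3 -c "
from h import *
where()"
```

```text
plate at box xy [-0.97  0.49] tcp z 46.18 yaw err deg -0.04 tilt [-0.13 -0.  ]
 t 9.05 F [ 0.9  0.2 -2.5] T [-0.04  0.03  0.04] w 10.9 g 59.2
```

Call:
{"name": "send_rows", "arguments": {"targets": [{"gripper": 1, "x": 0.03, "y": -0.05, "z": 0.1, "ax": 0, "ay": 0, "az": 0}, {"gripper": 1, "x": 0, "y": 0, "z": 0.1, "ax": 0, "ay": 0, "az": 0}, {"gripper": 1, "x": 0, "y": 0, "z": 0, "ax": 0, "ay": 0, "az": 0}]}}

```text
clock: 9.3
position: [532.6, -234.9, 44.4]
ee_rot: [0.76, -0.65, -0.001, 0.001]
contact_force: [0.2, 0.0, -2.9]
gripper_width: 10.9
grasp_force: 59.2
```

Call:
{"name": "send_rows", "arguments": {"targets": [{"gripper": 1, "x": 0, "y": 0, "z": 0.1, "ax": 0, "ay": 0, "az": 0}, {"gripper": 1, "x": 0, "y": 0, "z": 0.05, "ax": 0, "ay": 0, "az": 0}, {"gripper": 1, "x": 0, "y": 0, "z": 0, "ax": 0, "ay": 0, "az": 0}]}}

```text
clock: 9.55
position: [532.7, -235.0, 43.3]
ee_rot: [0.76, -0.65, -0.001, 0.001]
contact_force: [0.2, 0.5, -1.2]
gripper_width: 10.7
grasp_force: 59.0
```

```bash
python3 -c "
from h import *
where()"
```

```text
plate at box xy [-0.5  -0.01] tcp z 43.34 yaw err deg -0.04 tilt [-0.09 -0.02]
 t 9.55 F [ 0.2  0.5 -1.2] T [-0.02  0.04 -0.01] w 10.7 g 59.0
```

Nearly down, with contact just starting; one more light press to seat it.

Call:
{"name": "send_rows", "arguments": {"targets": [{"gripper": 1, "x": 0, "y": 0, "z": 0.1, "ax": 0, "ay": 0, "az": 0}, {"gripper": 1, "x": 0, "y": 0, "z": 0, "ax": 0, "ay": 0, "az": 0}]}}

```text
clock: 9.72
position: [532.8, -235.1, 43.2]
ee_rot: [0.76, -0.65, -0.0, 0.001]
contact_force: [-1.8, 1.8, 4.0]
gripper_width: 11.3
grasp_force: 59.9
```

```bash
python3 -c "
from h import *
where()"
```

```text
plate at box xy [-0.45 -0.05] tcp z 43.18 yaw err deg -0.03 tilt [-0.08 -0.03]
 t 9.72 F [-1.8  1.8  4. ] T [ 0.27  0.61 -0.01] w 11.3 g 59.9
```

Call:
{"name": "send_rows", "arguments": {"targets": [{"gripper": 0, "x": 0, "y": 0, "z": 0, "ax": 0, "ay": 0, "az": 0}, {"gripper": 0, "x": 0, "y": 0, "z": 0, "ax": 0, "ay": 0, "az": 0}, {"gripper": 0, "x": 0, "y": 0, "z": 0, "ax": 0, "ay": 0, "az": 0}, {"gripper": 0, "x": 0, "y": 0, "z": 0, "ax": 0, "ay": 0, "az": 0}, {"gripper": 0, "x": 0, "y": 0, "z": 0, "ax": 0, "ay": 0, "az": 0}]}}

```text
clock: 10.13
position: [532.8, -235.1, 42.2]
ee_rot: [0.76, -0.65, -0.001, 0.001]
contact_force: [1.1, 0.3, 0.1]
gripper_width: 42.4
grasp_force: 0.0
```

Call:
{"name": "send_rows", "arguments": {"targets": [{"gripper": 0, "x": 0, "y": 0, "z": -1, "ax": 0, "ay": 0, "az": 0}, {"gripper": 0, "x": 0, "y": 0, "z": -1.5, "ax": 0, "ay": 0, "az": 0}, {"gripper": 0, "x": 0, "y": 0, "z": -2.5, "ax": 0, "ay": 0, "az": 0}, {"gripper": 0, "x": 0, "y": 0, "z": -4, "ax": 0, "ay": 0, "az": 0}, {"gripper": 0, "x": 0, "y": 0, "z": -4, "ax": 0, "ay": 0, "az": 0}]}}

```text
clock: 10.55
position: [532.1, -234.9, 173.5]
ee_rot: [0.76, -0.65, -0.002, 0.001]
contact_force: [0.7, 0.5, 0.1]
gripper_width: 42.9
grasp_force: 0.0
```

Call:
{"name": "send_rows", "arguments": {"targets": [{"gripper": 0, "x": -1, "y": 0, "z": -4, "ax": 0, "ay": 0, "az": 0}, {"gripper": 0, "x": -1, "y": 0, "z": -3, "ax": 0, "ay": 0, "az": 0}, {"gripper": 0, "x": 0, "y": 0, "z": 0, "ax": 0, "ay": 0, "az": 0}, {"gripper": 0, "x": 0, "y": 0, "z": 0, "ax": 0, "ay": 0, "az": 0}, {"gripper": 0, "x": 0, "y": 0, "z": 0, "ax": 0, "ay": 0, "az": 0}]}}

```text
clock: 10.97
position: [529.4, -214.9, 242.2]
ee_rot: [0.76, -0.65, -0.001, 0.001]
contact_force: [-0.3, 0.6, -0.4]
gripper_width: 42.7
grasp_force: 0.0
```

```bash
python3 - <<'E'
from h import *
where(); m=arm.camera_model('wrist'); im,d,_=snap('wrist','w8'); P=cloud(d,m)
c,k=np.cos(BY),np.sin(BY); X=(P[...,0]-BO[0])*c+(P[...,1]-BO[1])*k; Y=-(P[...,0]-BO[0])*k+(P[...,1]-BO[1])*c; Z=P[...,2]
for n,a,b in [('front right',(-62,-58),(-45,-20)),('front left',(-62,-58),(20,45)),('far right',(25,33),(-45,-20)),('mid left',(20,33),(20,45))]:
    s=(X>a[0])&(X<a[1])&(Y>b[0])&(Y<b[1])&(Z>20); print(n,s.sum(),np.round(np.percentile(Z[s],[20,50,80]),1) if s.sum() else '')
bar(P,60,78,BO)
E
```

```text
plate at box xy [-0.7  20.36] tcp z 242.22 yaw err deg -0.05 tilt [-0.12  0.02]
 t 10.97 F [-0.3  0.6 -0.4] T [ 0.01 -0.01  0.05] w 42.7 g 0.0
front right 107 [36.4 37.  37.4]
front left 685 [300.5 301.5 306.1]
far right 215 [36.2 36.8 37.4]
mid left 1564 [295.7 298.9 301.1]
bar 840 [ 532.4 -235. ] [11.3 59.6] 8.67 [67.1 68.6 70. ]
```

View pics/w8.png

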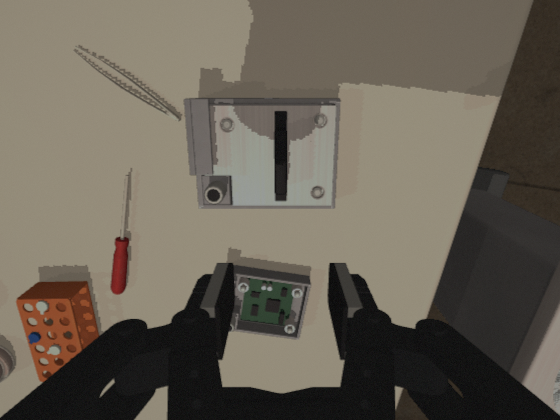

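The plate lies flat with its top at z 37 and the bar top at 69. The studs show through the holes at (227,125), (321,120) and (317,192), the far edge is under the lip at (200,135), and the socket at (213,194) sits in the notch. The gripper is clear of it.

```bash
python3 -c "
from bench import arm
print(arm.job_done())"
```

```text
the job is handed in; nothing more can be done
None
```

The cover plate is seated flat and fully down on the larger box, slid in under the lip with its holes over the three studs. I let go of it and handed the job in at about 11 s; the screwdriver, the tape and the black drive were not touched.

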